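# Drawer back into the low rack

### The arm

A 6-joint arm with a two-finger parallel gripper is mounted at the origin on the work surface. World frame = base frame: x ahead of the robot, y to its left, z up, the work surface at z = 0. Lengths are in mm, angles in rad, forces in N, time in s.
With the tool pointing down it reaches from about 300 to 750 mm from the base axis. Payload 8.5 kg.
Tool frame: the origin (TCP) lies between the finger pads; the fingertips stand 11 mm ahead of it and the grasp point (between the pads) lies 8 mm behind it; x points along the fingers, y is the direction in which the jaws open and shut, and the axes are right-handed (so a half turn about x gives the same grasp; the last joint's range is limited). The gripper opens to 88 mm and grips with 3 to 60 N. Pads are 18 mm wide; open, the fingers measure 123 mm over their backs; the gripper's body (75 mm by 187 mm) begins 45 mm behind the grasp point.
Start: joints at [-1.322, 0.381, 1.297, -0, 1.464, -0.215], TCP at [246.034, -491.882, 249.748] pointing down, gripper open.
Joint ranges: [-3.11, 3.11], [-0.89, 2.33], [0.22, 2.48], [-1.42, 4.56], [0.17, 2.85], [-2.88, 2.88]. Speed limits (rad/s): [2.39, 2.39, 3.14, 3.14, 3.14, 3.14].

### API

Orientations are given as a unit quaternion [w, x, y, z].
In Python, from cell import ctrl gives the robot as it stands.
- The arm moves only by the shell command python3 -m jog 'ROWS'. ROWS is JSON, one flat list of numbers, 7 for each row, row after row: the shift along the tool's x, y, z in units of 60 mm (1.0 is 60 mm), then the turn, a rotation vector about the tool's x, y, z in units of 10 degrees (1.0 is 10 degrees), then the closure, from 0 (fully open) to 1 (shut). A call has 1 to 12 rows; each row shifts and turns the commanded pose from where the row before left it, along the tool's axes as they then stand; what a row does not reach is not made up. A row lasts 1/8 s, in which the tool goes at most 62.5 mm and 10.7 degrees, less where a joint would pass 70% of its speed; a pose out of reach is approached as far as the arm can. A call is refused whole if a number of a shift passes 1 or a number of a turn 1, either way. A call with a gripper value outside its range is refused whole. The fingers move at their own pace and stop on an object; the grip force is fixed at half the most. Time passes only in rows, so rows that do not move let the fingers close. It gives the time, the measured TCP pose, the force and the opening at its end, in the units of the state.
- ctrl.read_state(): the state, without advancing time (a new reading comes with each control period).
- ctrl.camera(name): name is "side" or "top"; returns the picture (420x560x3 uint8, red, green, blue); there is no depth.
- ctrl.camera_params(name): a dict with "camera_matrix" (3x3 intrinsics, pixels), "rvec" (rotation vector, rad) and "tvec" (3), from world to camera coordinates, as OpenCV has them. Camera axes: x right, y down, z forward; pixel columns grow to the right and rows downward; lengths in mm; the calibration is good to about 2 mm. A picture is of the moment at which its call begins. camera_params takes no time and is no camera call.
- ctrl.hand_in(): hands the job in, once; it reports no verdict.
Trained networks look in the newest picture that a camera, given by its name, has taken for a name from the list of things; names that differ only in an ending like _2 or _b are one class to them, and where a whole thing is asked for, a point or a joint stands for the part that bears it (a point fixed in the world has none). Each returns a list of dicts, best first, with "conf" (0 to 1); they miss things now and then, are a little off and sometimes report something else, mostly with a low value. They report only what shows in the picture. A call takes as long as a camera call. They do not tell look-alikes from the thing itself.
- ctrl.look_for(camera, label): "box" ([centre column, centre row, width, height] in pixels, round what is visible of it).
The state is a dict: "time_s": time; "q": joint angles; "qvel": joint speeds; "tau": joint torques, N m; "ee_pos": TCP position; "tcp_rot": TCP orientation; "wrist_force": force on the tool from outside, world axes, zero at the start; "wrist_torque": the same for the moment, N m; "gripper_width": finger opening in mm.
Only numpy, scipy, OpenCV 4.12 (cv2) and the standard library are available. Lean on these libraries where they do the work, as an engineer would, in place of code of your own. Each camera call takes 0.05 s, during which the arm holds its last target. There are 200 camera calls.

### The job

Put the loose grey fittings drawer back into the empty bay of the low steel rack: first swing that bay's keeper well clear of the mouth, then slide the drawer, pull facing out, under the rack's roof until it is fully home, with both fittings still in it. Then swing the keeper shut across the drawer's front. Leave the tape roll, the wrench and the channel offcut where they lie.

Things in the scene. Friction and masses are not known exactly. Their poses are not given: they have to be found in the camera images.
- bay: The EMPTY one of the low rack's two grey steel bays; which place is empty varies. Fixed. Origin on the bench, mid-width and mid-depth. -x points out of the mouth, +x goes in, +y is the keeper-post side, z up. Floor: the bare bench. Clear width 108 mm (y -54 to +54). Roof underside 48 mm, top 52 mm up, from x = -40 mm inward; back stop face at x = +78 mm, a 75 mm tall rail behind it.
- mouth (a point): Middle of the empty bay's mouth, at x = -80 mm in bay, 24 mm above the bench, same axes. The mouth is flared: 114 mm wide here, narrowing to 108 mm at 15 mm further in. The side walls are 48 mm tall, outer faces at y = -62 and +78 mm.
- pin (a point): Top of the vertical pin the empty bay's keeper turns about: x = -86, y = +66 mm in bay, 43 mm above the bench. Does not move with the keeper.
- full: The neighbouring bay, same shape and axes, parallel to bay and 140 mm from it along the y axis; an identical drawer is fixed in it, with its keeper fixed shut. Both mouths face roughly world -y (bay yaw 1.4 to 1.75 rad). Not to be used.
- keeper (a joint): Keeper of the empty bay, a dark steel bar on the pin, 30 to 40 mm above the bench, tip 42 mm from the pin. 0 rad = shut: it points along the bay's -y across the mouth, back face at x = -80 mm. Opens clockwise seen from above; at 1.57 it points straight out (-x); limit 2.0. Starts shut or partly open (up to 0.6). Stays where left; about 1 N at the peg moves it.
- peg (a point): Grip point on the keeper's upright round peg, 12 mm diameter, 36 mm from the pin; the point is 76 mm above the bench, the peg's top at 90 mm. It rises from the bar (top 40 mm). Its x, y axes turn with the keeper.
- drawer_mid (a point): Centre of the loose grey steel open-topped drawer, 20 mm above its underside: 156 mm long along x without the pull, 100 mm wide, 40 mm high, 0.3 to 0.65 kg plus its fittings. Its front plate with the pull is at -x (outer face 78 mm from here); the +x end goes in first. Stands on the bench. Fully home it lies at x = 0, y = 0 of bay, axes parallel.
- pull (a point): Grip point of the drawer's pull: an upright dark steel plate in the middle of the front, 12 mm thick (along the drawer's y), 48 mm long (along x, standing out from the front), from 8 to 50 mm above the bench. The point is 103 mm from the drawer's centre along -x, 35 mm above the bench.
- flange_mid (a point): Half-way up a brass flange stub standing in the drawer's inner (+x) compartment: 48 mm diameter flange, 28 mm neck, 30 mm tall, loose.
- coupling_mid (a point): Half-way up a steel pipe coupling standing in the drawer's outer (-x) compartment: ring 40 mm diameter, 30 mm tall, loose.
- tape: Bystander: roll of orange tape lying flat, 90 mm diameter, 36 mm high; origin at the centre of its underside.
- wrench: Bystander: steel wrench lying flat, 170 mm long along its x, under 15 mm high.
- strut: Bystander: offcut of metal channel, 160 mm long along its x, 41 mm wide, 21 mm high, origin at its underside.
Things that resemble listed ones, but are neither listed nor needed, are in the scene too. Several things look just like the part that bears flange_mid: the one meant starts farthest from the robot's base. Of the things shaped like the part that bears coupling_mid, the bare steel one is meant.

How it is judged (in metres and radians):
On the way, in this order (a step that is already met when the one before it is completed fails the run):
1. the keeper is swung clear of the mouth (1.3 rad or more) while the drawer is still out (value of joint keeper above 1.3 rad and x of drawer_mid in the frame of bay below -0.12 m), for 0.2 s.
2. the drawer is fully home in the empty bay, pull facing out, fittings in it (x of drawer_mid in the frame of bay between -0.006 and 0.004 m and y of drawer_mid in the frame of bay between -0.008 and 0.008 m and z of drawer_mid in the frame of bay between 0.014 and 0.026 m and x of pull in the frame of bay below -0.09 m and value of joint keeper above 0.8 rad and x of flange_mid in the frame of drawer_mid between -0.075 and 0.075 m and y of flange_mid in the frame of drawer_mid between -0.047 and 0.047 m and z of flange_mid in the frame of drawer_mid between -0.02 and 0.02 m and x of coupling_mid in the frame of drawer_mid between -0.075 and 0.075 m and y of coupling_mid in the frame of drawer_mid between -0.047 and 0.047 m and z of coupling_mid in the frame of drawer_mid between -0.02 and 0.02 m), for 0.2 s.
At the end, for the whole second after the job is handed in: The drawer is in the empty bay, pull outward, within 6 mm of fully home and 8 mm of the bay's middle line, resting on the bench; both fittings are in it; the keeper is shut across its front to within 0.2 rad; everything is released and at rest (x of drawer_mid in the frame of bay between -0.006 and 0.004 m and y of drawer_mid in the frame of bay between -0.008 and 0.008 m and z of drawer_mid in the frame of bay between 0.014 and 0.026 m and x of pull in the frame of bay below -0.09 m and x of flange_mid in the frame of drawer_mid between -0.075 and 0.075 m and y of flange_mid in the frame of drawer_mid between -0.047 and 0.047 m and z of flange_mid in the frame of drawer_mid between -0.02 and 0.02 m and x of coupling_mid in the frame of drawer_mid between -0.075 and 0.075 m and y of coupling_mid in the frame of drawer_mid between -0.047 and 0.047 m and z of coupling_mid in the frame of drawer_mid between -0.02 and 0.02 m and value of joint keeper below 0.2 rad and velocity of joint keeper between -0.05 and 0.05 rad/s); the robot touches nothing.
It fails at once if the tape roll, the wrench or the channel offcut is pushed more than 30 mm (distance of any of tape, wrench, strut from where it was at the start of the episode above 0.03 m).
It also fails if it takes over 72 s, if anything falls off the work surface, if the arm or the gripper's body presses on something with over 40 N, if the wrist force passes 120 N, or if a joint passes its speed limit or range.

## Working session

There is one attempt and no reset: what is moved stays moved. The work goes in short steps, Python scripts to look and compute and a shell command to move; the robot and the scene stay as the last step left them, time stands still between calls to the robot, and variables do not carry over. Pictures are saved under pics/ and viewed, about 8 in all and at most 12, crops included, and the job is handed in when it is done.

```bash
ls; mkdir -p pics; cat > h.py <<'E'
import numpy as np, cv2
from cell import ctrl
def cam(n):
    p=ctrl.camera_params(n);return np.array(p["camera_matrix"],float),np.array(p["rvec"],float).ravel(),np.array(p["tvec"],float).ravel()
def proj(n,P):
    K,r,t=cam(n);return cv2.projectPoints(np.array(P,float).reshape(-1,1,3),r,t,K,None)[0].reshape(-1,2)
def unproj(n,uv,z):
    K,r,t=cam(n);R=cv2.Rodrigues(r)[0];uv=np.array(uv,float).reshape(-1,2)
    d=np.c_[uv,np.ones(len(uv))]@np.linalg.inv(K).T@R;c=-R.T@t
    return c+d*((z-c[2])/d[:,2])[:,None]
def snap(n,f,crop=None,s=1):
    im=ctrl.camera(n)
    if f:
        o=im if crop is None else im[crop[1]:crop[3],crop[0]:crop[2]]
        cv2.imwrite("pics/"+f,cv2.resize(o,None,fx=s,fy=s,interpolation=cv2.INTER_CUBIC)[:,:,::-1])
    return im
E
python3 - <<'E'
from h import *
for c in("top","side"):
    np.save(f"pics/{c}0.npy",snap(c,c+"0.png",s=1.42))
    R=cv2.Rodrigues(cam(c)[1])[0];print(c,-R.T@cam(c)[2])
    for l in("drawer_mid","pull","keeper","peg","flange_mid","coupling_mid","bay","tape","wrench","strut"):
        for d in ctrl.look_for(c,l)[:4]:
            print(l,round(d["conf"],2),np.round(d["box"],1),np.round(unproj(c,d["box"][:2],20)[0,:2]))
print(ctrl.read_state())
E
```

```text
pics
top [ 395.53338793   -9.833933   1218.81905797]
drawer_mid 0.97 [350.4 225.1  78.1  45.3] [ 519. -205.]
flange_mid 0.7 [330.5 224.9  15.6  16.4] [ 520. -151.]
flange_mid 0.62 [337.5 276.7  15.3  18.6] [ 383. -166.]
flange_mid 0.49 [169.1 179.8  76.2  60.2] [648. 282.]
coupling_mid 0.69 [355.7 229.2  18.6  16.5] [ 508. -218.]
coupling_mid 0.54 [390.  248.2  14.3  15.4] [ 456. -308.]
bay 0.82 [168.6 179.7  75.9  61.4] [648. 283.]
tape 0.59 [160.1 293.1  35.8  38.9] [347. 299.]
wrench 0.9 [361.5 142.8  64.6  18.2] [ 746. -243.]
strut 0.82 [386.4 303.7  58.8  22.4] [ 312. -292.]
side [504.79788317 753.97646919 993.469171  ]
drawer_mid 0.58 [282.1 170.2  51.   72.1] [ 519. -197.]
pull 0.61 [279.6 171.7  46.3  71.6] [ 525. -191.]
keeper 0.78 [230.4 295.1  26.9  18.8] [619. 169.]
peg 0.61 [230.9 295.4  26.4  17.1] [618. 170.]
peg 0.46 [286.1 329.   83.7  98.3] [502. 244.]
flange_mid 0.79 [276.1 186.2  19.   17.2] [ 532. -142.]
flange_mid 0.78 [335.  185.9  15.3  19.6] [ 388. -146.]
flange_mid 0.3 [366.9 357.4  47.3  48.8] [346. 300.]
coupling_mid 0.72 [306.2 141.4  15.5  18.1] [ 457. -
[... 249 characters left out ...]
316. -270.]
{'time_s': 1.1, 'q': array([-1.32233497e+00,  3.80600280e-01,  1.29742019e+00,  3.25797830e-05,
        1.46358720e+00, -2.15274954e-01]), 'qvel': array([-6.74877979e-04, -5.54185687e-04,  1.00339696e-04, -8.04274788e-05,
        1.11245006e-03, -1.61970003e-04]), 'tau': array([ 1.60586864e-03, -4.37797737e+01, -2.24729866e+01,  7.14507932e-02,
        3.14106478e-02, -1.38313919e-05]), 'ee_pos': array([ 246.02326713, -491.88410975,  249.7414307 ]), 'tcp_rot': array([ 0.16248367,  0.6881954 ,  0.16249467, -0.68817267]), 'wrist_force': array([-1.01626027,  0.21114339,  0.67431914]), 'wrist_torque': array([ 0.04245481, -0.01617204,  0.00307822]), 'gripper_width': 88.26500872743418}
```

View pics/top0.png

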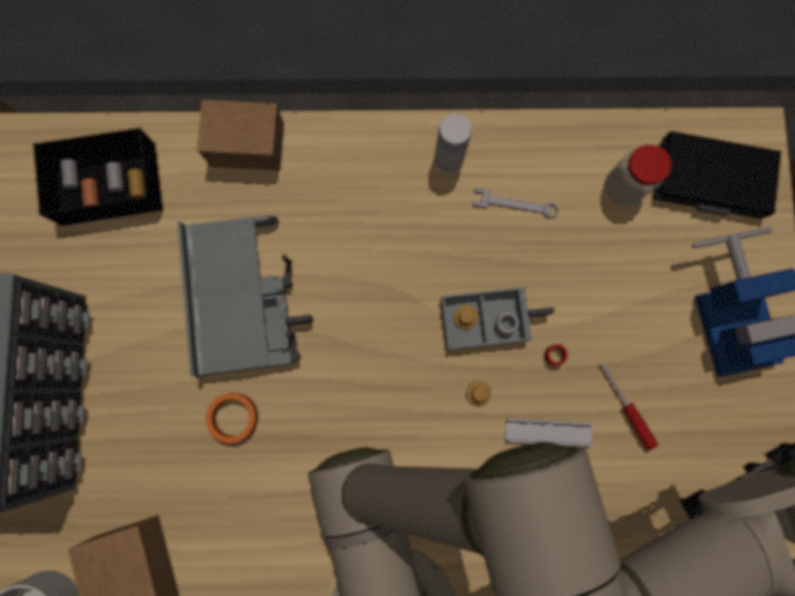

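View pics/side0.png

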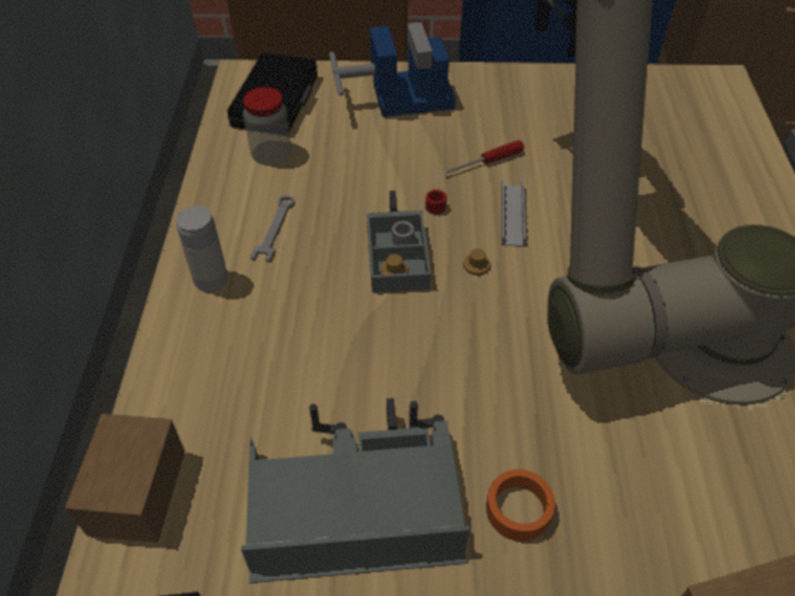

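The empty bay is the far (+x) one. Its keeper post lies between the two bays, and its keeper is partly open at side-view pixel (315,415). The drawer is at top-view pixel (485,320) with its pull toward world -y, and the red ring and second brass flange beside it are decoys. Next I'll take finer crops for the poses.

```bash
python3 - <<'E'
from h import *
t=np.load("pics/top0.npy");s=np.load("pics/side0.npy")
def c(im,x0,y0,x1,y1,f):
    o=cv2.resize(im[y0:y1,x0:x1],None,fx=f,fy=f,interpolation=cv2.INTER_CUBIC)
    for v in range(-(-x0//10)*10,x1,10): cv2.line(o,(int((v-x0+.5)*f),0),(int((v-x0+.5)*f),12 if v%50==0 else 5),(255,255,0),1)
    for v in range(-(-y0//10)*10,y1,10): cv2.line(o,(0,int((v-y0+.5)*f)),(12 if v%50==0 else 5,int((v-y0+.5)*f)),(255,255,0),1)
    return np.clip(o.astype(float)*1.5,0,255).astype(np.uint8)
a=c(t,120,145,230,275,4.5);cv2.imwrite("pics/rt.png",a[:,:,::-1])
b=c(s,165,270,335,415,4);d=b
cv2.imwrite("pics/rs.png",d[:,:,::-1])
a=c(t,305,195,395,255,4.4);b=c(s,250,125,330,210,4.4)
o=np.zeros((max(a.shape[0],b.shape[0]),a.shape[1]+b.shape[1],3),np.uint8);o[:a.shape[0],:a.shape[1]]=a;o[:b.shape[0],a.shape[1]:]=b
cv2.imwrite("pics/dr.png",o[:,:,::-1]);print(o.shape)
E
```

```text
(374, 748, 3)
```

View pics/rt.png

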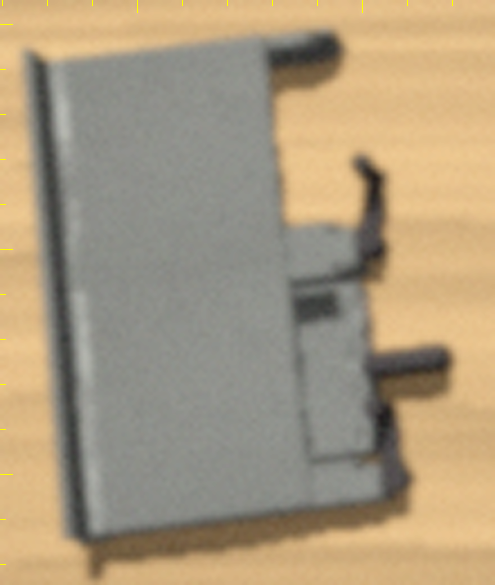

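View pics/rs.png

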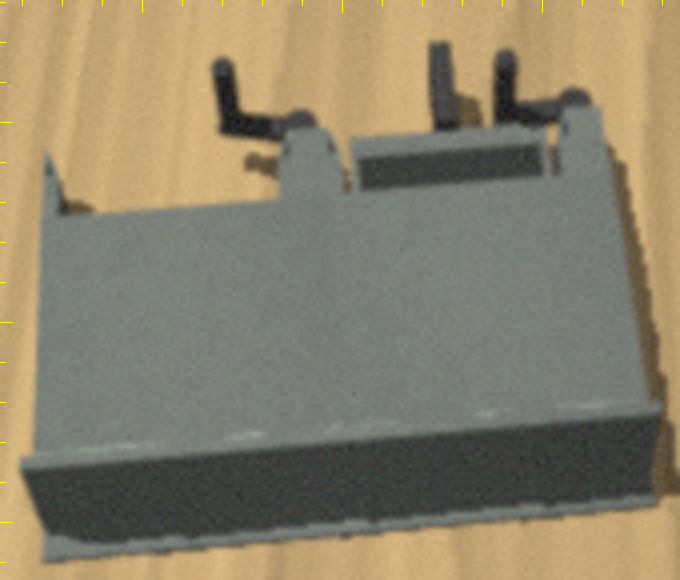

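View pics/dr.png

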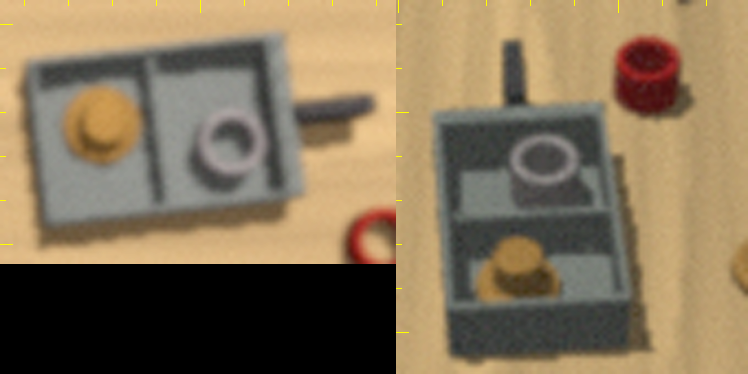

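Rack crops show the two pins at side (300,120) and (575,97), the keeper peg top at side (223,65) and top (360,160), and the full bay's drawer front edge and pull. The drawer crop shows the rim corners and the pull end clearly, with both fittings standing upright inside. Next I'll fit the poses.

```bash
cat > fit.py <<'E'
from h import *
from scipy.optimize import least_squares
def fit(obs,g):
    def T(p,L): c,s=np.cos(p[2]),np.sin(p[2]);return [p[0]+c*L[0]-s*L[1],p[1]+s*L[0]+c*L[1],L[2]]
    def r(p): return np.concatenate([proj(n,[T(p,L)])[0]-uv for n,uv,L in obs])
    s=least_squares(r,g,loss="soft_l1",x_scale=[1,1,.01]);return s.x,r(s.x).reshape(-1,2)
def tri(*obs):
    def r(P): return np.concatenate([proj(n,[P])[0]-uv for n,uv in obs])
    s=least_squares(r,[600,100,50]);return s.x,s.fun
E
python3 - <<'E'
from fit import *
rt=lambda X,Y:(np.array([120+X/4.5-.5,145+Y/4.5-.5]));rs=lambda X,Y:np.array([165+X/4-.5,270+Y/4-.5])
dt=lambda X,Y:np.array([305+X/4.4-.5,195+Y/4.4-.5]);ds=lambda X,Y:np.array([250+(X-396)/4.4-.5,125+Y/4.4-.5])
O=[("side",rs(506,56),(-86,170,90)),("side",rs(575,97),(-86,206,43)),("side",rs(300,120),(-86,66,43)),("side",rs(439,44),(-126,140,50)),
("side",rs(348,140),(-78,90,40)),("side",rs(543,127),(-78,190,40)),("top",rt(362,285),(-78,90,40)),("top",rt(372,452),(-78,190,40)),("top",rt(448,360),(-126,140,50)),
("top",rt(265,40),(-40,-62,52)),("top",rt(312,503),(-40,218,52)),("side",rs(62,213),(-40,-62,52))]
p,r=fit(O,[650,250,1.57]);print("bay",p);print(r.round(1).tolist())
D=[("top",dt(28,62),(78,-50,40)),("top",dt(42,222),(78,50,40)),("top",dt(282,36),(-78,-50,40)),("top",dt(300,190),(-78,50,40)),("top",dt(372,103),(-126,0,50)),
("side",ds(434,112),(-78,-50,40)),("side",ds(603,105),(-78,50,40)),("side",ds(448,303),(78,-50,40)),("side",ds(629,295),(78,50,40)),("side",ds(513,42),(-126,0,50)),("side",ds(452,355),(78,-50,0)),("side",ds(625,348),(78,50,0))]
d,r=fit(D,[519,-205,1.57]);print("drawer",d);print(r.round(1).tolist())
P,f=tri(("top",rt(360,160)),("side",rs(223,65)));print("peg top",P,f)
def T(p,L): c,s=np.cos(p[2]),np.sin(p[2]);return np.array([p[0]+c*L[0]-s*L[1],p[1]+s*L[0]+c*L[1]])
def inv(p,X): c,s=np.cos(p[2]),np.sin(p[2]);v=np.array(X[:2])-p[:2];return np.array([c*v[0]+s*v[1],-s*v[0]+c*v[1]])
for nm,q in(("tri",P),("side90",unproj("side",rs(223,65),90)[0]),("base40",unproj("side",rs(231,128),40)[0]),("top90",unproj("top",rt(360,160),90)[0])):
    b=inv(p,q)-[-86,66];print(nm,q.round(1),b,"rad",np.hypot(*b),"ang",np.arctan2(-b[0],-b[1]))
print("pin",T(p,(-86,66)),"pull",T(d,(-103,0)),"mouth",T(p,(-80,0)),"drawer in bay",inv(p,d))
E
```

```text
bay [651.69966304 285.82033463   1.68543661]
[[0.6, -0.3], [0.5, 0.6], [0.6, 0.1], [0.5, -2.2], [0.7, -1.6], [1.1, -2.1], [-1.5, -1.4], [0.2, -0.8], [-0.9, -2.0], [-0.8, -2.0], [-0.8, 0.3], [-4.9, -0.0]]
drawer [ 523.78670111 -177.68269767    1.66333646]
[[-1.1, -1.6], [0.0, -0.3], [-0.5, -1.8], [0.5, 0.7], [0.5, -0.7], [0.2, -0.9], [0.8, -1.1], [-0.1, 1.2], [0.8, 0.9], [0.5, -1.4], [-0.7, 0.3], [1.1, -0.2]]
peg top [632.88915094 188.16039354  86.0675457 ] [ 0.00952496 -0.1306241   0.09874367  0.02077843]
tri [632.9 188.2  86.1] [ -8.86717878 -36.14170383] rad 37.21356762659057 ang 0.2405925138672472
side90 [632.5 190.6  90. ] [ -6.43238755 -36.06288352] rad 36.632051235906935 ang 0.17650964159029106
base40 [632.  196.5  40. ] [ -0.48827775 -36.24095054] rad 36.244239694642985 ang 0.013472279334780303
top90 [631.7 187.5  90. ] [ -9.39719333 -34.91025585] rad 36.15291420731242 ang 0.26294874626413756
pin [595.97037064 192.83514243] pull [ 533.30473606 -280.24198302] mouth [660.85081035 206.34545493] drawer in bay [-445.82871719  180.09314731]
```

```bash
cat >> h.py <<'E'
from scipy.spatial.transform import Rotation as Ro
BAY=np.array([651.7,285.8,1.6854])
def B(x,y): c,s=np.cos(BAY[2]),np.sin(BAY[2]);return BAY[0]+c*x-s*y,BAY[1]+s*x+c*y
def inB(P): c,s=np.cos(BAY[2]),np.sin(BAY[2]);v=np.array(P[:2])-BAY[:2];return np.array([c*v[0]+s*v[1],-s*v[0]+c*v[1]])
def pose():
    s=ctrl.read_state();w,x,y,z=s["tcp_rot"];return np.array(s["ee_pos"]),Ro.from_quat([x,y,z,w]).as_matrix(),s
def go(target,jaw=None,src=None,R=None):
    "rot (10deg units) about tool axes to bring tool straight down with jaw yaw (deg, mod 180); then shift in rotated axes, units 60mm"
    p,R0,s=pose();R=R0 if R is None else R;p=p if src is None else np.array(src)
    if jaw is not None:
        j=np.radians(jaw);Y=np.array([np.cos(j),np.sin(j),0]);Y=Y if Y@R[:,1]>0 else -Y
        X=np.array([0,0,-1.]);R2=np.c_[X,Y,np.cross(X,Y)]
        print("rot",np.round(np.degrees(Ro.from_matrix(R.T@R2).as_rotvec())/10,3));R=R2
    print("shift",np.round(R.T@(np.array(target)-p)/60,3));return R
def st():
    p,R,s=pose();print("t",round(s["time_s"],2),"p",p.round(1),"jaw",round(np.degrees(np.arctan2(R[1,1],R[0,1])),1),"xax",R[:,0].round(3),"F",np.round(s["wrist_force"],1),"w",round(s["gripper_width"],1),"q6",s["q"][5].round(2),"inbay",inB(p).round(1))
E
python3 - <<'E'
from h import *
st();R=go([632.5,189,150],48);print(R.round(3))
E
```

```text
t 1.1 p [ 246.  -491.9  249.7] jaw -63.4 xax [ 0.  0. -1.] F [-1.   0.2  0.7] w 88.3 q6 -0.22 inbay [-726.2  491.9]
rot [ 6.857 -0.     0.   ]
shift [  1.662 -12.743   2.807]
[[ 0.    -0.669 -0.743]
 [ 0.    -0.743  0.669]
 [-1.    -0.     0.   ]]
```

```bash
python3 -m jog '[0,0,0,-0.93,0,0,0.55, 0,0,0,-0.93,0,0,0.55, 0,0,0,-0.93,0,0,0.55, 0,0,0,-0.93,0,0,0.55, 0,0,0,-0.93,0,0,0.55, 0,0,0,-0.93,0,0,0.55, 0,0,0,-0.93,0,0,0.55, 0,0,0,-0.93,0,0,0.55, 0,0,0,-0.93,0,0,0.55, 0,0,0,-0.93,0,0,0.55, 0,0,0,-0.93,0,0,0.55, 0,0,0,-0.93,0,0,0.55]'
python3 -c "
from h import *
st();go([632.5,189,150],48)"
```

```text
time_s: 2.6
ee_pos: [246.0, -491.9, 249.7]
tcp_rot: [0.661, 0.251, 0.661, -0.251]
wrist_force: [0.1, -0.3, 0.2]
gripper_width: 39.5
t 2.6 p [ 246.  -491.9  249.7] jaw 48.5 xax [ 0. -0. -1.] F [ 0.1 -0.3  0.2] w 39.5 q6 -2.17 inbay [-726.2  491.9]
rot [ 0.048  0.    -0.   ]
shift [ 1.662 12.743 -2.807]
```

```bash
python3 -m jog '[0,0.85,-0.19,0,0,0,0.55, 0,0.85,-0.19,0,0,0,0.55, 0,0.85,-0.19,0,0,0,0.55, 0,0.85,-0.19,0,0,0,0.55, 0,0.85,-0.19,0,0,0,0.55, 0,0.85,-0.19,0,0,0,0.55, 0,0.85,-0.19,0,0,0,0.55, 0,0.85,-0.19,0,0,0,0.55, 0,0.85,-0.19,0,0,0,0.55, 0,0.85,-0.19,0,0,0,0.55, 0,0.85,-0.19,0,0,0,0.55, 0,0.85,-0.19,0,0,0,0.55]'
python3 -c "
from h import *
st();go([632.5,189,150],48)"
```

```text
time_s: 4.1
ee_pos: [552.9, 57.1, 249.9]
tcp_rot: [0.661, 0.252, 0.66, -0.252]
wrist_force: [0.2, -0.5, 0.2]
gripper_width: 39.4
t 4.1 p [552.9  57.1 249.9] jaw 48.2 xax [ 0. -0. -1.] F [ 0.2 -0.5  0.2] w 39.4 q6 -0.95 inbay [-215.9  124.3]
rot [ 0.018  0.002 -0.001]
shift [ 1.664  2.522 -0.486]
```

```bash
python3 -m jog '[0,0.84,-0.16,0,0,0,0.55, 0,0.84,-0.16,0,0,0,0.55, 0,0.84,-0.16,0,0,0,0.55, 0.5,0,0,0,0,0,0.55, 0.5,0,0,0,0,0,0.55, 0.5,0,0,0,0,0,0.55, 0.5,0,0,0,0,0,0.55, 0.5,0,0,0,0,0,0.55, 0.3,0,0,0,0,0,0.55, 0.2,0,0,0,0,0,0.55, 0,0,0,0,0,0,0.55]'
python3 - <<'E'
from h import *
st()
snap("side","s1.png",(170,260,340,400),4);snap("top",None)
for c in("side","top"):
  for d in ctrl.look_for(c,"peg")[:3]:print(c,round(d["conf"],2),np.round(d["box"],1))
E
```

```text
time_s: 5.48
ee_pos: [631.4, 187.2, 69.2]
tcp_rot: [0.66, 0.252, 0.661, -0.253]
wrist_force: [0.4, 0.1, 0.2]
gripper_width: 39.5
t 5.47 p [631.4 187.2  69.2] jaw 48.2 xax [-0.001 -0.    -1.   ] F [0.4 0.1 0.2] w 39.5 q6 -0.73 inbay [-95.6  31.4]
top 0.56 [386.4 306.1  61.4  21.4]
top 0.32 [156.8 181.1  50.   53.7]
```

View pics/s1.png

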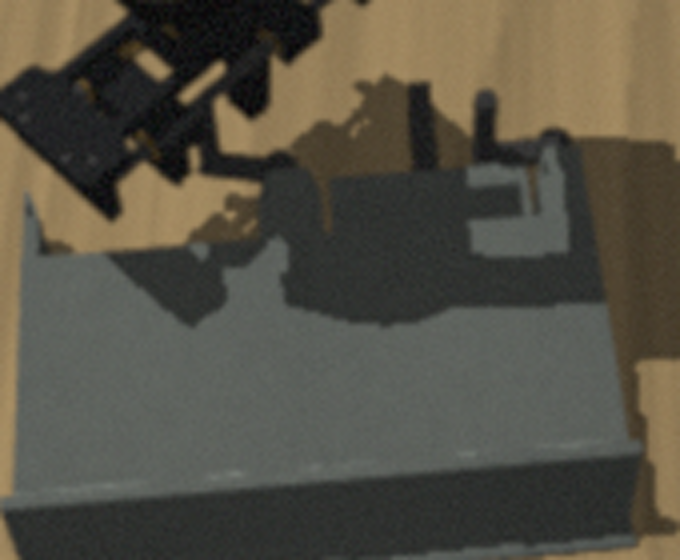

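The peg at crop (205,130) stands between the open fingers. I'll narrow the jaws and swing it along the arc.

```bash
python3 - <<'E'
from h import *
p,R,_=pose();a=p.copy()
for th in (.4,.65,.9,1.15,1.4,1.6,1.72):
    x,y=B(-86-36*np.sin(th),66-36*np.cos(th));t=np.array([x,y,70]);print(th,np.round(R.T@(t-a)/60,3));a=t
E
```

```text
0.4 [ 0.012 -0.074  0.033]
0.65 [-0.    -0.142  0.047]
0.9 [-0.    -0.149  0.01 ]
1.15 [-0.    -0.147 -0.027]
1.4 [-0.    -0.136 -0.062]
1.6 [-0.    -0.095 -0.073]
1.72 [-0.    -0.049 -0.052]
```

```bash
python3 -m jog '[0,0,0,0,0,0,0.77, 0,0,0,0,0,0,0.77, 0,-0.074,0.033,0,0,0,0.77, 0,-0.142,0.047,0,0,0,0.77, 0,-0.149,0.01,0,0,0,0.77, 0,-0.147,-0.027,0,0,0,0.77, 0,-0.136,-0.062,0,0,0,0.77, 0,-0.095,-0.073,0,0,0,0.77, 0,-0.049,-0.052,0,0,0,0.77, 0,0,0,0,0,0,0.77, 0,0,0,0,0,0,0.77]'
python3 - <<'E'
from h import *
st();snap("side","s2.png",(170,230,340,360),4)
E
```

```text
time_s: 7.05
ee_pos: [594.3, 156.9, 69.6]
tcp_rot: [0.66, 0.252, 0.661, -0.252]
wrist_force: [0.2, 0.7, -0.3]
gripper_width: 20.7
t 7.05 p [594.3 156.9  69.6] jaw 48.2 xax [-0. -0. -1.] F [ 0.2  0.7 -0.3] w 20.7 q6 -0.78 inbay [-121.5   71.8]
```

View pics/s2.png

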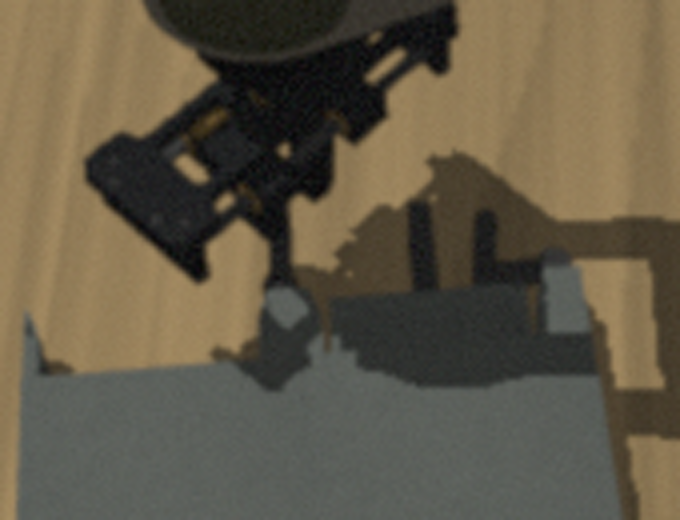

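```bash
python3 -m jog '[0,-0.05,-0.06,0,0,0,0.77, 0,-0.04,-0.07,0,0,0,0.77, 0,0,0,0,0,0,0.77, -0.5,0,0,0,0,0,0.77, -0.7,0,0,0,0,0,0.77, -0.7,0,0,0,0,0,0.55, -0.5,0,0,0,0,0,0.45, 0,0,0,0.86,0,0,0.45, 0,0,0,0.86,0,0,0.45, 0,0,0,0.86,0,0,0.45, 0,0,0,0.86,0,0,0.45, 0,0,0,0.86,0,0,0.45]'
python3 - <<'E'
from h import *
st();R=go([533.3,-280.2,120],5.3);print(R.round(2))
E
```

```text
time_s: 8.6
ee_pos: [584.7, 158.0, 213.6]
tcp_rot: [0.521, 0.478, 0.521, -0.478]
wrist_force: [-0.2, -0.4, -0.0]
gripper_width: 48.7
t 8.6 p [584.7 158.  213.6] jaw 4.9 xax [-0.001 -0.    -1.   ] F [-0.2 -0.4 -0. ] w 48.7 q6 -0.02 inbay [-119.3   81.2]
rot [-0.041  0.     0.004]
shift [ 1.561 -1.528  7.193]
[[ 0.    1.    0.09]
 [ 0.    0.09 -1.  ]
 [-1.    0.    0.  ]]
```

```bash
python3 -m jog '[0,-0.17,0.8,0,0,0,0.45, 0,-0.17,0.8,0,0,0,0.45, 0,-0.17,0.8,0,0,0,0.45, 0,-0.17,0.8,0,0,0,0.45, 0,-0.17,0.8,0,0,0,0.45, 0,-0.17,0.8,0,0,0,0.45, 0,-0.17,0.8,0,0,0,0.45, 0,-0.17,0.8,0,0,0,0.45, 0,-0.17,0.8,0,0,0,0.45, 0.52,0,0,0,0,0,0.45, 0.52,0,0,0,0,0,0.45, 0.52,0,0,0,0,0,0.45]'
python3 - <<'E'
from h import *
st();go([533.3,-280.2,43],5.3)
im=snap("side",None);np.save("pics/side1.npy",im)
o=im[225:395,150:340];o=cv2.resize(o,None,fx=2.4,fy=2.4,interpolation=cv2.INTER_CUBIC)
b=cv2.resize(im[95:215,230:340],None,fx=3,fy=3,interpolation=cv2.INTER_CUBIC)
z=np.zeros((410,o.shape[1]+b.shape[1],3),np.uint8);z[:o.shape[0],:o.shape[1]]=o;z[:b.shape[0],o.shape[1]:]=b
cv2.imwrite("pics/s3.png",z[:,:,::-1])
E
```

```text
time_s: 10.1
ee_pos: [532.2, -280.6, 119.1]
tcp_rot: [0.522, 0.477, 0.522, -0.477]
wrist_force: [0.9, -0.3, 0.0]
gripper_width: 48.7
t 10.1 p [ 532.2 -280.6  119.1] jaw 5.2 xax [-0.  0. -1.] F [ 0.9 -0.3  0. ] w 48.7 q6 -0.77 inbay [-549.   183.5]
rot [-0.014 -0.001  0.002]
shift [ 1.269  0.019 -0.004]
```

View pics/s3.png

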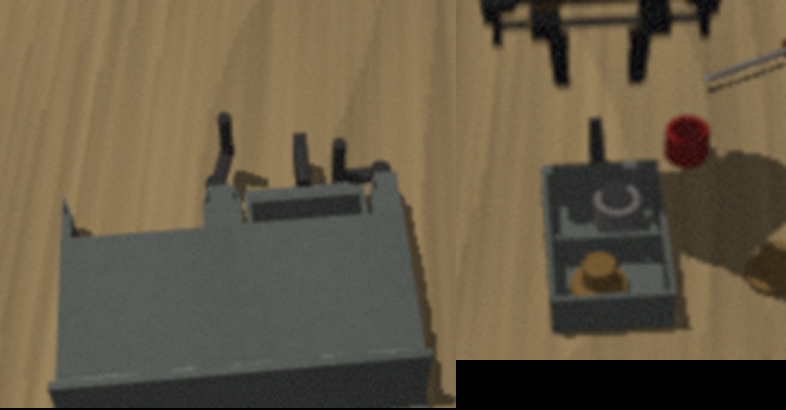

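The keeper now points outward, with its peg at crop (224,117) and clear of the mouth. The fingers straddle the pull, so I'll descend and grip.

```bash
python3 -m jog '[0.45,0,0,0,0,0,0.45, 0.45,0,0,0,0,0,0.45, 0.37,0,0,0,0,0,0.45, 0,0,0,0,0,0,1, 0,0,0,0,0,0,1, 0,0,0,0,0,0,1, 0,0,0,0,0,0,1, 0,0,0,0,0,0,1]'
python3 - <<'E'
from h import *
st();b=inB(unproj("side",[242.8,273.3],90)[0])-[-86,66];print("keeper",b,np.arctan2(-b[0],-b[1]))
# staging: drawer centre at bay x=-200,y=0
for x in(-200,-150,0):
    print(x);go([*B(x-103,0),43],None)
print("jaw wanted",np.degrees(BAY[2])-90)
E
```

```text
time_s: 11.15
ee_pos: [532.9, -280.8, 44.9]
tcp_rot: [0.523, 0.477, 0.521, -0.477]
wrist_force: [0.4, 0.1, 5.7]
gripper_width: 11.9
t 11.15 p [ 532.9 -280.8   44.9] jaw 5.2 xax [ 0.002 -0.001 -1.   ] F [0.4 0.1 5.7] w 11.9 q6 -0.77 inbay [-549.3  182.8]
keeper [-31.57676482   9.39250262] 1.85991185607734
-200
shift [ 0.03   2.946 -4.178]
-150
shift [ 0.029  2.925 -5.011]
0
shift [ 0.026  2.864 -7.51 ]
jaw wanted 6.56630679134895
```

```bash
python3 -m jog '[-0.02,0.05,-0.07,0,0,0,1, 0,0.12,-0.17,0,0,0,1, 0,0.19,-0.27,0,0,0,1, 0,0.22,-0.31,-0.02,0,0,1, 0,0.22,-0.31,-0.02,0,0,1, 0,0.22,-0.31,-0.02,0,0,1, 0,0.22,-0.31,-0.02,0,0,1, 0,0.22,-0.31,-0.02,0,0,1, 0,0.22,-0.31,-0.02,0,0,1, 0,0.22,-0.31,-0.02,0,0,1, 0,0.19,-0.27,0,0,0,1, 0,0.12,-0.17,0,0,0,1]'
python3 - <<'E'
from h import *
st()
for x in(-200,-150,0): go([*B(x-103,0),45],np.degrees(BAY[2])-90)
E
```

```text
time_s: 12.65
ee_pos: [646.0, -79.6, 45.0]
tcp_rot: [0.528, 0.47, 0.528, -0.47]
wrist_force: [-1.3, -2.7, -2.9]
gripper_width: 11.6
t 12.65 p [646.  -79.6  45. ] jaw 6.6 xax [-0.  0. -1.] F [-1.3 -2.7 -2.9] w 11.6 q6 -0.42 inbay [-362.3   47.5]
rot [ 0.005 -0.001  0.002]
shift [-0.001  0.791 -0.989]
rot [ 0.005 -0.001  0.002]
shift [-1.000e-03  7.910e-01 -1.822e+00]
rot [ 0.005 -0.001  0.002]
shift [-1.000e-03  7.910e-01 -4.322e+00]
```

```bash
python3 -m jog '[0,0.1,-0.1,0,0,0,1, 0,0.2,-0.2,0,0,0,1, 0,0.2,-0.2,0,0,0,1, 0,0.19,-0.2,0,0,0,1, 0,0.1,-0.1,0,0,0,1, 0,0,0,0,0,0,1]'
python3 - <<'E'
from h import *
st()
ims={c:snap(c,None) for c in("side","top")}
for c in ims:
    for l in("drawer_mid",):
        for d in ctrl.look_for(c,l)[:2]: print(c,l,round(d["conf"],2),np.round(d["box"],1))
a=cv2.resize(ims["side"][200:380,160:320],None,fx=2.7,fy=2.7,interpolation=cv2.INTER_CUBIC);b=cv2.resize(ims["top"][140:260,120:290],None,fx=2.1,fy=2.1,interpolation=cv2.INTER_CUBIC)
z=np.zeros((max(a.shape[0],b.shape[0]),a.shape[1]+b.shape[1],3),np.uint8);z[:a.shape[0],:a.shape[1]]=a;z[:b.shape[0],a.shape[1]:]=b
cv2.imwrite("pics/s4.png",np.clip(z[:,:,::-1]*1.4,0,255))
E
```

```text
time_s: 13.4
ee_pos: [687.3, -26.7, 44.9]
tcp_rot: [0.528, 0.471, 0.528, -0.47]
wrist_force: [-0.3, 1.3, -3.2]
gripper_width: 11.7
t 13.4 p [687.3 -26.7  44.9] jaw 6.6 xax [-0.     0.001 -1.   ] F [-0.3  1.3 -3.2] w 11.7 q6 -0.33 inbay [-314.5    0.4]
side drawer_mid 0.83 [208.2 251.9  53.1  85.8]
top drawer_mid 0.95 [243.4 170.8  52.5  39.5]
top drawer_mid 0.55 [385.1 303.1  57.9  22.1][ WARN:0@5.503] global loadsave.cpp:1063 imwrite_ Unsupported depth image for selected encoder is fallbacked to CV_8U.
```

View pics/s4.png

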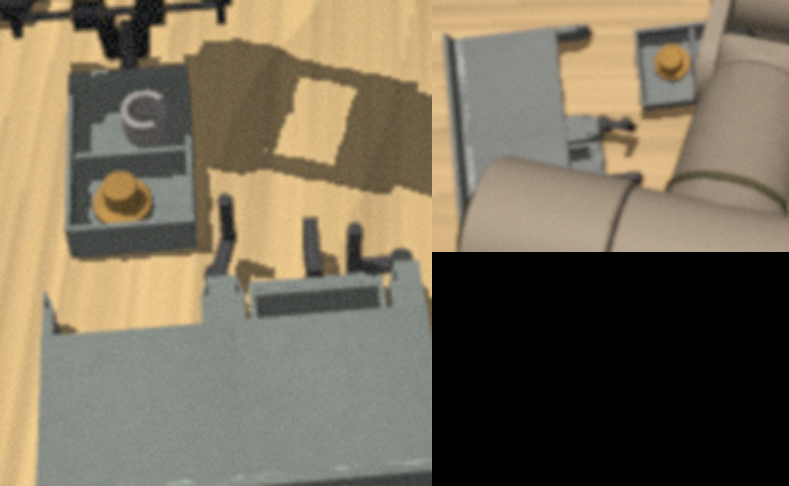

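The drawer at crop (130,160) is in front of the mouth with both fittings in it. I'll measure its alignment in the bay frame, comparing against rack features seen in the same picture.

```bash
python3 - <<'E'
from fit import *
m=lambda X,Y:np.array([160+X/2.7-.5,200+Y/2.7-.5])
for nm,X,Y,z in(("dr back L",69,231,40),("dr back R",195,223,40),("dr bot L",75,256,0),("dr bot R",195,247,0),("front L",70,71,40),("front R",187,66,40),("flange top",121,180,30),
 ("roof L -62,-40",52,336,52),("div wall L 57,-80",205,280,48),("wall outer front 218,-80",415,263,48)):
    print(nm,inB(unproj("side",m(X,Y),z)[0]).round(1))
E
```

```text
dr back L [-132.3  -46.3]
dr back R [-131.    50.5]
dr bot L [-134.4  -46.8]
dr bot R [-134.4   47.9]
front L [-289.9  -48.8]
front R [-286.5   49. ]
flange top [-182.9   -7.4]
roof L -62,-40 [-36.7 -54.8]
div wall L 57,-80 [-75.5  56.5]
wall outer front 218,-80 [-76.3 213.5]
```

```bash
python3 -m jog '[0,0,-0.1,0,0,0,1, 0,0,-0.2,0,0,0,1, 0,0,-0.2,0,0,0,1, 0,0,-0.2,0,0,0,1, 0,0,-0.2,0,0,0,1, 0,0,-0.2,0,0,0,1, 0,0,-0.2,0,0,0,1, 0,0,-0.2,0,0,0,1, 0,0,-0.2,0,0,0,1]'; python3 -c "
from h import *
st()"
```

```text
time_s: 14.72
ee_pos: [675.3, 74.3, 45.1]
tcp_rot: [0.528, 0.471, 0.528, -0.471]
wrist_force: [0.1, -2.9, -3.9]
gripper_width: 11.6
t 14.72 p [675.3  74.3  45.1] jaw 6.6 xax [-0. -0. -1.] F [ 0.1 -2.9 -3.9] w 11.6 q6 -0.18 inbay [-212.8    0.7]
```

```bash
python3 -m jog '[0,0,-0.2,0,0,0,1, 0,0,-0.2,0,0,0,1, 0,0,-0.2,0,0,0,1, 0,0,-0.2,0,0,0,1, 0,0,-0.2,0,0,0,1, 0,0,-0.2,0,0,0,1, 0,0,-0.2,0,0,0,1, 0,0,-0.12,0,0,0,1]'; python3 -c "
from h import *
st()"
```

```text
time_s: 15.72
ee_pos: [664.8, 165.0, 45.1]
tcp_rot: [0.528, 0.47, 0.528, -0.47]
wrist_force: [0.2, -2.5, -2.5]
gripper_width: 11.7
t 15.72 p [664.8 165.   45.1] jaw 6.6 xax [-0.  0. -1.] F [ 0.2 -2.5 -2.5] w 11.7 q6 -0.04 inbay [-121.5    0.8]
```

Free so far. I'll creep to the stop in small rows and watch the force.

```bash
python3 -m jog '[0,0,-0.08,0,0,0,1, 0,0,-0.08,0,0,0,1, 0,0,-0.05,0,0,0,1, 0,0,0,0,0,0,1]'; python3 -c "
from h import *
st()";python3 -m jog '[0,0,-0.03,0,0,0,1, 0,0,-0.03,0,0,0,1, 0,0,0,0,0,0,1]'; python3 -c "
from h import *
st()"
```

```text
time_s: 16.23
ee_pos: [663.5, 177.1, 45.1]
tcp_rot: [0.528, 0.471, 0.528, -0.47]
wrist_force: [-0.2, 0.4, -3.9]
gripper_width: 11.4
t 16.23 p [663.5 177.1  45.1] jaw 6.6 xax [-0.     0.001 -1.   ] F [-0.2  0.4 -3.9] w 11.4 q6 -0.03 inbay [-109.4    0.7]
time_s: 16.6
ee_pos: [663.1, 180.3, 45.2]
tcp_rot: [0.528, 0.471, 0.528, -0.47]
wrist_force: [0.4, -1.1, -3.7]
gripper_width: 11.8
t 16.6 p [663.1 180.3  45.2] jaw 6.6 xax [ 0.  0. -1.] F [ 0.4 -1.1 -3.7] w 11.8 q6 -0.02 inbay [-106.1    0.7]
```

```bash
python3 -m jog '[0,0,-0.03,0,0,0,1, 0,0,-0.03,0,0,0,1, 0,0,0,0,0,0,1]'; python3 -m jog '[0,0,-0.03,0,0,0,1, 0,0,-0.02,0,0,0,1]'; python3 -c "
from h import *
st()"
```

```text
time_s: 16.98
ee_pos: [662.7, 184.1, 45.1]
tcp_rot: [0.528, 0.471, 0.528, -0.47]
wrist_force: [0.0, -0.4, -3.9]
gripper_width: 11.9
time_s: 17.23
ee_pos: [663.1, 185.4, 45.4]
tcp_rot: [0.529, 0.47, 0.527, -0.471]
wrist_force: [3.8, -11.5, -3.0]
gripper_width: 11.8
t 17.23 p [663.1 185.4  45.4] jaw 6.6 xax [ 0.002 -0.003 -1.   ] F [  3.8 -11.5  -3. ] w 11.8 q6 -0.01 inbay [-101.     0.2]
```

```bash
python3 -m jog '[0,0,-0.02,0,0,0,1, 0,0,0,0,0,0,1, 0,0,0,0,0,0,1]'; python3 -c "
from h import *
st();snap('side','s5.png',(165,240,335,380),4)"
```

```text
time_s: 17.6
ee_pos: [663.3, 185.5, 45.5]
tcp_rot: [0.529, 0.47, 0.526, -0.471]
wrist_force: [3.3, -12.7, -2.8]
gripper_width: 11.5
t 17.6 p [663.3 185.5  45.5] jaw 6.5 xax [ 0.002 -0.004 -1.   ] F [  3.3 -12.7  -2.8] w 11.5 q6 -0.01 inbay [-1.01e+02 -1.00e-01]
```

View pics/s5.png

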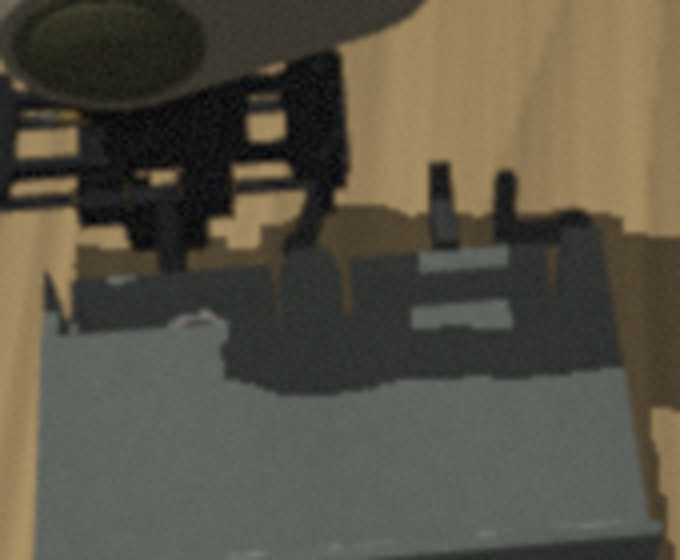

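The drawer's front edge at crop (75,285)–(268,268) runs in line with the fixed neighbour's front, and the coupling is visible at (200,318). The push ended on the stop with about 12 N. I'll release and lift.

```bash
python3 -m jog '[0,0,0.02,0,0,0,1, 0,0,0,0,0,0,0.6, 0,0,0,0,0,0,0.6, 0,0,0,0,0,0,0.6, -0.3,0,0,0,0,0,0.6, -0.6,0,0,0,0,0,0.55, -0.7,0,0,0,0,0,0.55, -0.7,0,0,0,0,0,0.55, 0,0,0,0,0,0,0.55]'; python3 - <<'E'
from h import *
st();im=snap("side",None);np.save("pics/s6.npy",im)
for d in ctrl.look_for("side","keeper")[:3]:print(round(d["conf"],2),np.round(d["box"],1))
R=go([*B(-86-36*np.sin(1.86),66-36*np.cos(1.86)),70],48);a=np.array([*B(-86-36*np.sin(1.86),66-36*np.cos(1.86)),70])
for th in (1.7,1.45,1.2,.95,.7,.45,.2,0,-.06):
    t=np.array([*B(-86-36*np.sin(th),66-36*np.cos(th)),70]);print(th,np.round(R.T@(t-a)/60,3));a=t
E
```

```text
time_s: 18.77
ee_pos: [663.5, 187.1, 188.5]
tcp_rot: [0.53, 0.473, 0.526, -0.468]
wrist_force: [-0.0, -0.1, 0.2]
gripper_width: 39.4
t 18.77 p [663.5 187.1 188.5] jaw 6.6 xax [ 0.009  0.001 -1.   ] F [-0.  -0.1  0.2] w 39.4 q6 -0.01 inbay [-99.4  -0.5]
0.45 [241.1 289.1  12.8  28.1]
rot [-4.142e+00  1.000e-03 -3.000e-03]
shift [ 1.895 -1.173 -0.569]
1.7 [0.    0.057 0.077]
1.45 [0.    0.112 0.099]
1.2 [0.    0.133 0.069]
0.95 [0.    0.146 0.034]
0.7 [ 0.     0.15  -0.003]
0.45 [ 0.     0.144 -0.04 ]
0.2 [ 0.     0.13  -0.075]
0 [ 0.     0.088 -0.081]
-0.06 [ 0.     0.023 -0.028]
```

```bash
python3 -m jog '[0,0,0,-0.83,0,0,0.55, 0,0,0,-0.83,0,0,0.55, 0,0,0,-0.83,0,0,0.55, 0,0,0,-0.83,0,0,0.55, 0,0,0,-0.83,0,0,0.55, 0,-0.59,-0.29,0,0,0,0.55, 0,-0.58,-0.28,0,0,0,0.55, 0,0,0,0,0,0,0.55, 0.5,0,0,0,0,0,0.55, 0.5,0,0,0,0,0,0.55, 0.5,0,0,0,0,0,0.55, 0.39,0,0,0,0,0,0.55]'; python3 - <<'E'
from h import *
st();snap("side","s7.png",(170,230,340,360),4)
go([*B(-86-36*np.sin(1.86),66-36*np.cos(1.86)),70],48)
E
```

```text
time_s: 20.38
ee_pos: [590.3, 157.6, 67.5]
tcp_rot: [0.66, 0.253, 0.661, -0.253]
wrist_force: [-0.1, 0.0, 0.0]
gripper_width: 39.7
t 20.38 p [590.3 157.6  67.5] jaw 48.1 xax [-0.002 -0.    -1.   ] F [-0.1  0.   0. ] w 39.7 q6 -0.77 inbay [-120.3   75.7]
rot [ 0.007 -0.026  0.026]
shift [-0.087  0.007  0.01 ]
```

View pics/s7.png

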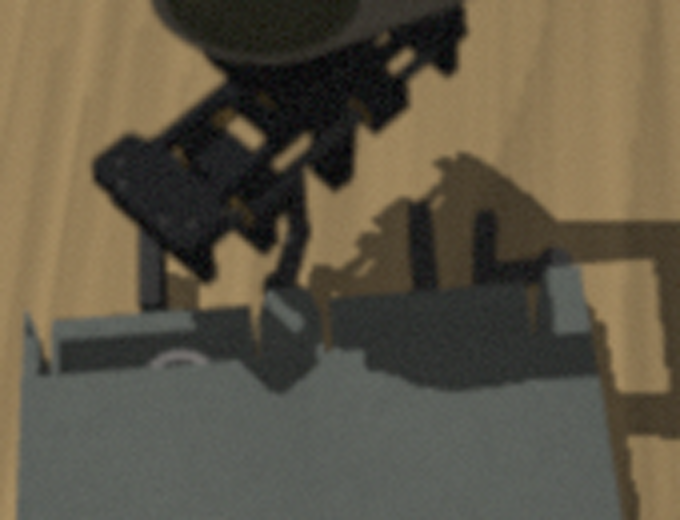

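The peg at crop (295,210) is between the fingers, and the drawer front is still in line. I'll swing the keeper shut.

```bash
python3 -m jog '[-0.05,0,0,0,0,0,0.82, 0,0,0,0,0,0,0.82, 0,0,0,0,0,0,0.82, 0,0.057,0.077,0,0,0,0.82, 0,0.112,0.099,0,0,0,0.82, 0,0.133,0.069,0,0,0,0.82, 0,0.146,0.034,0,0,0,0.82, 0,0.15,-0.003,0,0,0,0.82, 0,0.144,-0.04,0,0,0,0.82, 0,0.13,-0.075,0,0,0,0.82, 0,0.088,-0.081,0,0,0,0.82, 0,0,0,0,0,0,0.82]'; python3 - <<'E'
from h import *
st()
E
```

```text
time_s: 21.92
ee_pos: [631.8, 197.9, 72.8]
tcp_rot: [0.66, 0.253, 0.66, -0.253]
wrist_force: [-0.2, -0.5, 0.0]
gripper_width: 16.1
t 21.93 p [631.8 197.9  72.8] jaw 48.1 xax [-0.  0. -1.] F [-0.2 -0.5  0. ] w 16.1 q6 -0.72 inbay [-85.   29.8]
```

```bash
python3 -m jog '[0,0.02,-0.02,0,0,0,0.82, 0,0.02,-0.02,0,0,0,0.82, 0,0,0,0,0,0,0.82]'; python3 -m jog '[0,0.02,-0.02,0,0,0,0.82, 0,0.02,-0.02,0,0,0,0.82, 0,0,0,0,0,0,0.82]'
```

```text
time_s: 22.3
ee_pos: [631.9, 200.4, 72.8]
tcp_rot: [0.66, 0.253, 0.66, -0.253]
wrist_force: [1.0, -0.0, 0.3]
gripper_width: 15.6
time_s: 22.68
ee_pos: [631.8, 201.3, 72.7]
tcp_rot: [0.66, 0.252, 0.66, -0.255]
wrist_force: [-2.0, -12.0, 0.8]
gripper_width: 15.6
```

```bash
python3 -m jog '[0,-0.02,0.02,0,0,0,0.8, 0,0,0,0,0,0,0.6, 0,0,0,0,0,0,0.6, -0.4,0,0,0,0,0,0.6, -0.7,0,0,0,0,0,0.6, -0.8,0,0,0,0,0,0.6, -0.8,0,0,0,0,0,0.6, 0,-0.8,0.3,0,0,0,0.6, 0,-0.8,0.3,0,0,0,0.6, 0,-0.8,0.3,0,0,0,0.6, 0,-0.8,0.3,0,0,0,0.6, 0,0,0,0,0,0,0.6]'; python3 - <<'E'
from h import *
st();snap("side","s8.png",(165,270,335,415),4)
for l in("coupling_mid","keeper","flange_mid"):
    print(l,[(round(d["conf"],2),np.round(d["box"],1).tolist()) for d in ctrl.look_for("side",l)[:3]])
E
```

```text
time_s: 24.18
ee_pos: [556.4, 9.0, 235.1]
tcp_rot: [0.66, 0.254, 0.66, -0.254]
wrist_force: [0.3, 1.2, 0.2]
gripper_width: 35.2
t 24.18 p [556.4   9.  235.1] jaw 47.9 xax [ 0. -0. -1.] F [0.3 1.2 0.2] w 35.2 q6 -1.03 inbay [-264.1  126.4]
coupling_mid [(0.64, [309.0, 142.7, 17.3, 20.2]), (0.5, [215.6, 317.0, 13.6, 2.3]), (0.35, [369.8, 355.8, 46.2, 49.8])]
keeper [(0.7, [228.6, 298.9, 26.0, 19.9])]
flange_mid [(0.8, [333.9, 185.0, 17.5, 22.4])]
```

View pics/s8.png

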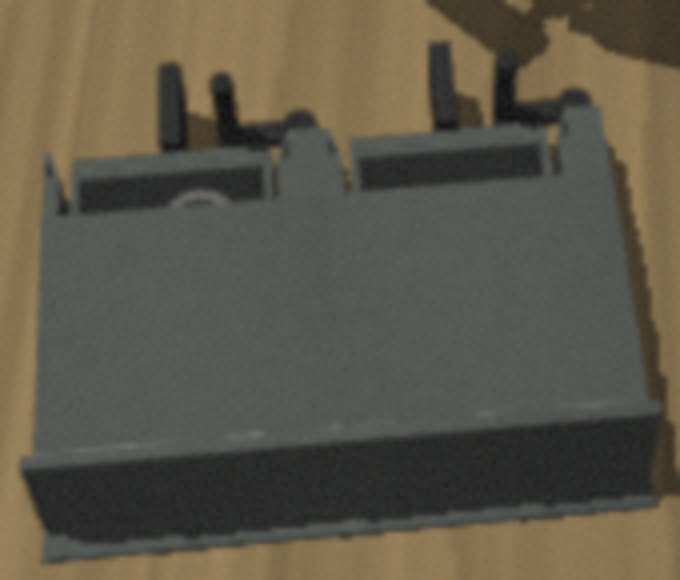

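The empty bay's keeper bar now lies across the drawer front (peg at (220,80), pin at (300,120)), parallel to the neighbour's shut keeper. The drawer front at (72,158)–(270,148) lines up with the neighbour's, and the coupling shows at (200,198). I'll check the numbers, then hand in.

```bash
python3 - <<'E'
from h import *
m=lambda X,Y:[165+X/4-.5,270+Y/4-.5]
f=lambda X,Y,z:inB(unproj("side",m(X,Y),z)[0])
k=[]
for peg,pin in(((221,80),(300,120)),((506,56),(575,97))):
    b=f(*peg,90)-f(*pin,43);k.append(np.arctan2(-b[0],-b[1]));print(b,k[-1])
print("front",f(72,158,40),f(270,148,40),"neighbour",f(348,140,40),f(543,127,40),"pull",f(171,66,50),f(439,44,50))
print("coupling",f(200,205,34))
if abs(k[0]-k[1])<.12: print("handed",ctrl.hand_in())
E
```

```text
[  2.3471246  -36.08573542] -0.06495151159498931
[  2.07131027 -36.41368908] -0.05682150433981878
front [-76.18397723 -50.15698761] [-73.2315338   49.04654467] neighbour [-74.39014899  88.40009009] [-73.27458566 187.14236141] pull [-119.5727379     0.60412998] [-120.76923758  138.4299878 ]
coupling [-47.56894195  13.01528083]
the job is handed in; nothing more can be done
handed None
```

The drawer is back in the empty bay, pull facing out, with the keeper shut across its front. I handed the job in at about 24 s with the gripper lifted clear; it reports no verdict.

I swung the keeper open to about 1.86 rad, then gripped the drawer by its pull and slid it in until it met the back stop at about 12 N. I then released it and swung the keeper shut until it met its stop, also at about 12 N.

What the last checks showed:
- **Drawer position:** its front and pull match the fixed neighbouring drawer to about 1–3 mm in depth. It sits about 0.6 mm off the bay's middle line.
- **Keeper:** its angle matches the neighbour's fixed-shut keeper to within 0.01 rad.
- **Coupling:** it shows in the front compartment.
- **Flange:** the roof hides it, so I couldn't see it at the end. It was last seen upright in the drawer just before the drawer went in.
- **Tape roll, wrench and channel offcut:** I never moved near them and saw no contact, but I didn't re-measure where they lie.

One disagreement: all the front-edge readings came out 2–5 mm off the nominal depth. The neighbouring drawer shows the same offset, so I put it down to calibration or my bay fit rather than the drawer sitting wrong.

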